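# Pack the wash-up tote: heavy jar below, round flask nested on it

## Robot

A 6-joint arm with a two-finger parallel gripper is mounted at the origin on the work surface. World frame = base frame: x ahead of the robot, y to its left, z up, the work surface at z = 0. Lengths are in m, angles in degrees, forces in N, time in s.
With the tool pointing down it reaches from about 0.3 to 0.75 m from the base axis. Payload 8.5 kg.
Tool frame: the origin (TCP) lies at the centre of the arm's flange, where the gripper is bolted on; the fingertips stand 173 mm ahead of it and the grasp point (between the pads) lies 155 mm ahead of it (env.grip_point_offset is the z of the grasp point in the tool frame, in m); z points along the fingers, y is the direction in which the jaws open and shut (so a half turn about z gives the same grasp; the last joint's range is limited). The gripper opens to 85 mm and grips with 20 to 120 N. Pads are 22 mm wide; open, the fingers measure 114 mm over their backs; the gripper's body (76 mm by 85 mm) begins 54 mm behind the grasp point. The pads swing forward as they close: fully open they stand 13 mm farther back than shut.
Start: joints at [57.107, 21.807, 74.336, -0, 83.858, -12.336], TCP at [0.193, 0.515, 0.405] pointing down, gripper open.
Joint ranges: [-178.18, 178.18], [-50.72, 133.34], [12.68, 142.11], [-81.47, 261.47], [9.98, 163.14], [-165.26, 165.26]. Speed limits (degrees/s): [136.94, 136.94, 180, 180, 180, 180].

## Interface

Orientations are given as a 3x3 rotation matrix whose columns are the frame's x, y, z axes.
In Python, from rig import env, get_image, nets gives the robot as it stands.
- The arm moves only by the tool send_rows, never from a script. Its arguments are lists of equal length, an entry for each row: "xyz": the shift along the tool's x, y, z in mm, a list of three; "spin": the turn about the tool's z in degrees. A call has 1 to 20 rows; each row is the pose to reach, as a shift and turn from the pose measured when the call began, along the tool's axes at that moment; what a row does not reach only later rows make up. A row lasts 1/8 s, in which the tool goes at most 62.5 mm and 10.7 degrees, less where a joint would pass 70% of its speed; a pose out of reach is approached as far as the arm can. A call with a gripper value outside its range is refused whole. "hand" is the opening, from 0 (shut) to 1 (fully open), set as the call begins (left out, the last holds). The fingers move at their own pace and stop on an object; "force" is the grip in N (left out, the last holds). Time passes only in rows, so rows that repeat a pose let the fingers close. It gives the time, the measured TCP pose, the force and the opening at its end, in the units of the state.
- env.observe(): the state, without advancing time (a new reading comes with each control period).
- get_image(name): name is "side" or "top" or "wrist"; returns a dict with "pixels" (400x640x3 uint8, red, green, blue), "range_z" (400x640 float32, m along the optical axis (not along the pixel's ray), 0 where there is no reading), "fov_y" (degrees; the focal length in pixels is half the picture's height over the tangent of half this angle, whatever the lens; pixels are square), "cx", "cy" (the principal point, pixels), "k1" (the pictures are not rectified: a ray, as slopes to the right and down, at radius r is drawn at 1 + k1 r^2 times it, then the intrinsics apply), "cam_to_world" (4x4, takes a point from camera to world coordinates). Camera axes: x right, y down, z forward; pixel columns grow to the right and rows downward; lengths in m; the calibration is good to about 2 mm. A picture is of the moment at which its call begins.
- env.close_job(): hands the job in, once; it reports no verdict.
Trained networks look in a picture, given as the dict that the camera call returned (one of the last four; its "shot" number tells which), for a name from the list of things; names that differ only in an ending like _2 or _b are one class to them, and where a whole thing is asked for, a point or a joint stands for the part that bears it (a point fixed in the world has none). Each returns a list of dicts, best first, with "confidence" (0 to 1); they miss things now and then, are a little off and sometimes report something else, mostly with a low value. They report only what shows in the picture. A call takes as long as a camera call. They do not tell look-alikes from the thing itself.
- nets.silhouettes(picture, name): "pixels" (400x640 bool, what is visible of it) and "box" ([centre column, centre row, width, height] in pixels, round what is visible of it).
The state is a dict: "time_s": time; "q": joint angles; "qvel": joint speeds; "joint_efforts": joint torques, N m; "position": TCP position; "tool_rot": TCP orientation; "ft_force": force on the tool from outside, world axes, zero at the start; "wrist_torque": the same for the moment, N m; "grip_width": finger opening in m.
Only numpy, scipy, OpenCV 4.12 (cv2) and the standard library are available. Lean on these libraries where they do the work, as an engineer would, in place of code of your own. Each camera call takes 0.05 s, during which the arm holds its last target. There are 200 camera calls.

## Task

Load the deep grey tote for the wash-up room. First stand the heavy open porcelain jar upright on the clear part of the tote's floor and let go of it; then take the thin round-bottomed flask off its cork ring by the neck and lower it gently until its bulb rests in the jar's mouth, neck upright, so that it cannot roll about. Neither may be dropped or pressed down hard, and everything else on the bench and in the tote stays where it is.

Things in the scene. Friction and masses are not known exactly. Their poses are not given: they have to be found in the camera images.
- tote: deep open-topped grey plastic tote, fixed to the bench, outside 240 (its x) x 340 (its y) x 150 mm high, walls and floor 5 mm thick, vertical sides; origin at the centre of its underside, z up. A closed jar already stands at its -y end (see screw_jar); the rest of the floor, from y = -40 mm to +165 mm in its frame, is clear
- jar: heavy open cylindrical jar of thick white porcelain, 64 mm outside diameter, 64 mm high, wall 6 mm, so its mouth is 52 mm across; floor 10 mm thick; about 0.36 kg (varies by up to a quarter). Origin at the centre of its underside, z up through the mouth. Stands loose on the bench
- flask: thin clear glass flask, about 0.11 kg (+-25 %): spherical bulb 80 mm diameter centred 40 mm above the origin; neck 28 mm diameter from 78 to 136 mm, lip 31 mm diameter from 136 to 140 mm (top). Origin at the bulb's lowest point, z up the neck. It stands upright in the cork ring, origin 20 mm above the bench; resting in the jar's mouth, its origin is 55 mm above the jar's underside
- cork_ring: loose cork ring under the flask, 90 mm outside, hole 48 mm, 28 mm high; origin at the centre of its underside
- screw_jar: bystander inside the tote: brown closed jar with black screw cap, 72 mm diameter, 85 mm high, standing on the tote's floor near the -y end; origin at its underside centre
- conical_flask: bystander: flat-bottomed conical flask of clear glass, foot 82 mm diameter, neck 32 mm, 139 mm high, standing near the jar and the round flask; origin at its underside centre
- coplin_jar: bystander: square ribbed glass jar on a round foot with white lid, 66 mm wide, 96 mm high; origin at its underside centre
- wash_bottle: bystander: white wash bottle, 68 mm diameter, about 200 mm high with its bent spout; origin at its underside centre
- stain_bottle: bystander: brown bottle with black cap, 56 mm diameter, 115 mm high; origin at its underside centre
- slide_box: bystander: flat black slide box 86 x 99 x 34 mm; origin at its underside centre
Things that resemble listed ones, but are neither listed nor needed, are in the scene too. Leave any red or yellow look-alike of the flask alone.

How it is judged (in metres and radians):
On the way:
1. the jar stands upright and released on the tote's floor while the flask is still in its cork ring (x of jar in the frame of tote between -0.086 and 0.086 m and y of jar in the frame of tote between -0.136 and 0.136 m and z of jar in the frame of tote below 0.009 m and angle between jar's own z axis and vertical below 0.09 rad and contact force between the fingers and jar below 0.1 N and horizontal distance between flask and cork_ring below 0.03 m and height (world z) of flask below 0.035 m), for 0.2 s.
At the end, for the whole second after the job is handed in: The jar stands upright (within 5 degrees) on the tote's floor, anywhere clear inside; the flask's bulb rests in the jar's mouth (flask over jar within 16 mm, its lowest point 44 to 62 mm above the jar's underside), neck within 17 degrees of vertical; both released and at rest (x of jar in the frame of tote between -0.086 and 0.086 m and y of jar in the frame of tote between -0.136 and 0.136 m and z of jar in the frame of tote below 0.009 m and angle between jar's own z axis and vertical below 0.09 rad and horizontal distance between flask and jar below 0.016 m and z of flask in the frame of jar between 0.044 and 0.062 m and angle between flask's own z axis and vertical below 0.3 rad and linear speed of each of flask, jar below 0.02 m/s); the robot touches nothing.
It fails at once if a bystander is shifted by more than 30 mm or tipped (distance of any of screw_jar, conical_flask, coplin_jar, wash_bottle, stain_bottle, slide_box from where it was at the start of the episode above 0.03 m or angle between any of screw_jar, conical_flask, coplin_jar, wash_bottle, stain_bottle's own z axis and vertical above 0.5 rad).
It fails at once if the flask is knocked or pressed hard: more than 40 N between it and the jar, the tote or another glass (contact force between flask and jar above 40 N or contact force between flask and tote above 40 N or contact force between flask and screw_jar above 40 N or contact force between flask and conical_flask above 40 N).
It fails at once if the jar is knocked or pressed down hard: more than 100 N between it and the tote or the jar in it (contact force between jar and tote above 100 N or contact force between jar and screw_jar above 100 N).
It fails at once if the flask is dropped: out of the fingers it reaches 0.3 m/s, a fall of more than about 5 mm (linear speed of flask above 0.3 m/s and contact force between the fingers and flask below 0.1 N).
It fails at once if the jar is dropped: out of the fingers it reaches 0.33 m/s, a fall of more than about 5 mm (linear speed of jar above 0.33 m/s and contact force between the fingers and jar below 0.1 N).
It also fails if it takes over 64 s, if anything falls off the work surface, if the arm or the gripper's body presses on something with over 40 N, if the wrist force passes 120 N, or if a joint passes its speed limit or range.

## Working session

There is one attempt and no reset: what is moved stays moved. The work goes in short steps, Python scripts to look and compute and a tool call to move; the robot and the scene stay as the last step left them, time stands still between calls to the robot, and variables do not carry over. Pictures are saved under pics/ and viewed, on a budget of 10 in all, crops included, one or two more only if the job needs it, and the job is handed in when it is done.

Besides the shell and the picture viewer there is one more tool, called after "Call:" as name(argument=value, ...) on one line, values as JSON. send_rows: Moves the arm, as the interface text tells. Its arguments: {"type":"object","properties":{"xyz":{"type":"array"},"spin":{"type":"array"},"hand":{"type":"number"},"force":{"type":"number"}},"required":["xyz","spin"]}

```bash
ls; mkdir -p pics
cat > h.py <<'E'
import numpy as np, cv2
from rig import env, get_image, nets
def K(p):
    f=200/np.tan(np.radians(p["fov_y"]/2)); return np.array([[f,0,p["cx"]],[0,f,p["cy"]],[0,0,1.]])
def world(p,uv,z=None,d=None):
    """pixel(s) -> world, using depth image (or d)"""
    uv=np.asarray(uv,float).reshape(-1,2)
    n=(uv-[p["cx"],p["cy"]])/K(p)[0,0]; s=n.copy()
    for _ in range(20): s=n/(1+p["k1"]*(s**2).sum(1,keepdims=True))
    T=p["cam_to_world"]; r=np.c_[s,np.ones(len(s))]
    if z is not None:
        w=r@T[:3,:3].T; return T[:3,3]+w*((z-T[2,3])/w[:,2])[:,None]
    if d is None: d=p["range_z"][uv[:,1].astype(int),uv[:,0].astype(int)]
    return (r*np.asarray(d)[:,None])@T[:3,:3].T+T[:3,3]
def cloud(p,mask):
    v,u=np.nonzero(mask&(p["range_z"]>0)); return world(p,np.c_[u,v])
def save(p,name,crop=None,k=1):
    im=p["pixels"][...,::-1]
    if crop: a,b,c,d=crop; im=im[b:d,a:c]
    cv2.imwrite("pics/"+name,cv2.resize(im,None,fx=k,fy=k,interpolation=cv2.INTER_CUBIC))
E
python3 - <<'E'
from h import *
o=env.observe();print(o["time_s"],o["position"],o["tool_rot"],o["ft_force"])
for c in ["top","side"]:
    p=get_image(c);save(p,c+".png");print(c,p["cam_to_world"].round(3).tolist(),p["fov_y"],p["k1"])
    for n in "tote jar flask cork_ring screw_jar conical_flask coplin_jar wash_bottle stain_bottle slide_box".split():
        for r in nets.silhouettes(p,n):
            w=cloud(p,r["pixels"])
            print(n,round(r["confidence"],2),np.round(r["box"]), np.median(w,0).round(3) if len(w) else None, w[:,2].max().round(3) if len(w) else '', world(p,r["box"][:2],z=.05).round(3))
E
```

```text
pics
0.0 [0.19311358 0.51493542 0.40411798] [[-9.36322085e-01  3.51141450e-01 -7.97130582e-04]
 [ 3.51142207e-01  9.36321361e-01 -1.20824275e-03]
 [ 3.22106278e-04 -1.41121057e-03 -9.99998952e-01]] [-0.63503127  0.27123152  0.24293024]
top [[-0.067, -0.978, 0.199, 0.341], [-0.998, 0.065, -0.015, 0.039], [0.001, -0.2, -0.98, 1.106], [0.0, 0.0, 0.0, 1.0]] 50.34732730927115 -0.06215659178793021
tote 0.58 [419. 190. 181. 148.] [ 0.571 -0.211  0.008] 0.157 [[ 0.566 -0.226  0.05 ]]
jar 0.82 [240. 176.  32.  28.] [0.643 0.232 0.035] 0.068 [[0.633 0.231 0.05 ]]
flask 0.96 [270. 243.  33.  32.] [0.446 0.15  0.09 ] 0.165 [[0.457 0.161 0.05 ]]
flask 0.76 [208. 300.  36.  31.] [0.326 0.305 0.07 ] 0.146 [[0.326 0.317 0.05 ]]
flask 0.67 [255. 306.  28.  40.] [0.311 0.192 0.069] 0.145 [[0.305 0.203 0.05 ]]
flask 0.61 [291. 182.  32.  30.] [0.604 0.101 0.07 ] 0.146 [[0.609 0.1   0.05 ]]
cork_ring 0.76 [279. 250.  26.  30.] [0.421 0.129 0.028] 0.073 [[0.438 0.14  0.05 ]]
cork_ring 0.62 [377. 118.  45.  42.] [ 0.77  -0.137  0.034] 0.041 [[ 0.767 -0.136  0.05 ]]
screw_jar 0.7 [450. 193.  39.  33.] [ 0.
[... 1060 characters left out ...]
479 0.204 0.05 ]]
flask 0.92 [315. 180.  27.  42.] [0.601 0.097 0.07 ] 0.15 [[0.631 0.132 0.05 ]]
flask 0.82 [188. 191.  20.  43.] [0.314 0.306 0.071] 0.146 [[0.332 0.346 0.05 ]]
flask 0.74 [207. 215.  30.  45.] [0.299 0.188 0.069] 0.145 [[0.315 0.216 0.05 ]]
screw_jar 0.98 [415. 268.  27.  21.] [ 0.546 -0.304  0.091] 0.095 [[ 0.565 -0.287  0.05 ]]
conical_flask 0.73 [224. 166.  28.  50.] [0.46  0.356 0.055] 0.144 [[0.48  0.382 0.05 ]]
coplin_jar 0.76 [372. 167.  20.  24.] [0.761 0.031 0.088] 0.149 [[0.799 0.06  0.05 ]]
wash_bottle 0.77 [277. 136.  23.  49.] [0.668 0.351 0.087] 0.166 [[0.707 0.405 0.05 ]]
stain_bottle 0.76 [334. 157.  19.  42.] [0.738 0.162 0.06 ] 0.119 [[0.756 0.183 0.05 ]]
```

View pics/top.png

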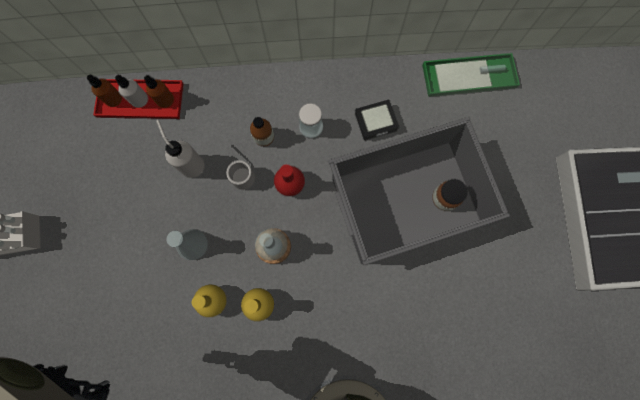

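View pics/side.png

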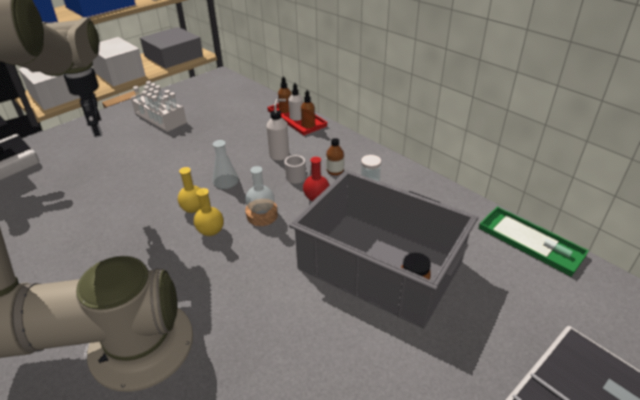

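Clear flask on cork ring is at (272,243) top / (259,195) side. The red one (290,180) and yellow ones (209,300), (257,304) are look-alikes. The only jar candidate is the white cup at (240,173), beside a thin grey thing at (242,155). I'll confirm with a crop and measure.

Run:
```python
from h import *
p=get_image("top");save(p,"c1.png",(160,90,340,270),4.4 and 4)
W=world(p,np.argwhere(np.ones((400,640)))[:,::-1]).reshape(400,640,3)
z=W[...,2]
# tote rim
u,v=np.meshgrid(range(640),range(400))
m=(u>325)&(u<515)&(v>115)&(v<268)&(z>.135)&(z<.16)&(p["range_z"]>0)
r=cv2.minAreaRect(W[m][:,:2].astype(np.float32)*1000);print("tote",r,cv2.boxPoints(r).round().tolist(),np.median(z[m]))
# jar rim
m=(u>222)&(u<258)&(v>155)&(v<192)&(z>.055)&(z<.075)
print("jar rim",cv2.minEnclosingCircle(W[m][:,:2].astype(np.float32)*1000),m.sum(),np.median(z[m]))
m=(u>225)&(u<260)&(v>140)&(v<160)&(z>.006)
print("thing",m.sum(),W[m].min(0) if m.any() else'',W[m].max(0) if m.any() else '')
m=(u>252)&(u<295)&(v>222)&(v<268)&(z>.125)&(z<.17)
print("lip",cv2.minEnclosingCircle(W[m][:,:2].astype(np.float32)*1000),m.sum(),W[m].mean(0),z[m].max())
m=(u>252)&(u<295)&(v>222)&(v<268)&(z>.035)&(z<.1)
q=W[m];A=np.c_[2*q,np.ones(len(q))];s=np.linalg.lstsq(A,(q**2).sum(1),rcond=None)[0];print("bulb",s[:3],np.sqrt(s[3]+s[:3]@s[:3]),m.sum())
for n in ["screw_jar","slide_box"]:
    pass
m=(u>430)&(u<470)&(v>175)&(v<212)&(z>.08)&(z<.1)
print("screw",cv2.minEnclosingCircle(W[m][:,:2].astype(np.float32)*1000),m.sum())
p=get_image("side")
b=nets.silhouettes(p,"flask")
for x in b:
    if abs(x["box"][0]-259)<8:
        q=cloud(p,x["pixels"]);l=q[(q[:,2]>.13)];print("side neck",np.median(l,0),len(l))
b=nets.silhouettes(p,"jar")
q=cloud(p,b[0]["pixels"]);q=q[q[:,2]>.058];print("side jar",cv2.minEnclosingCircle(q[:,:2].astype(np.float32)*1000))
```

```text
tote ((551.4703979492188, -199.91201782226562), (258.3755187988281, 358.2484436035156), 14.037833213806152) [[383.0, -57.0], [470.0, -405.0], [720.0, -342.0], [633.0, 5.0]] 0.14930053135433774
jar rim ((638.8885498046875, 230.9213409423828), 32.467220306396484) 202 0.06302291433145946
thing 25 [0.34140523 0.03915634 0.01054727] [0.73424342 0.19309568 1.10628068]
lip ((452.7628479003906, 156.93832397460938), 15.331562995910645) 167 [0.4521535  0.1561062  0.15814373] 0.1644243526530702
bulb [0.45295991 0.15695224 0.06088369] 0.039614106630893806 643
screw ((548.6421508789062, -302.74688720703125), 32.28894805908203) 505
side neck [0.44694649 0.15327681 0.15397632] 153
side jar ((637.6085205078125, 233.6805419921875), 33.129478454589844)
```

View pics/c1.png

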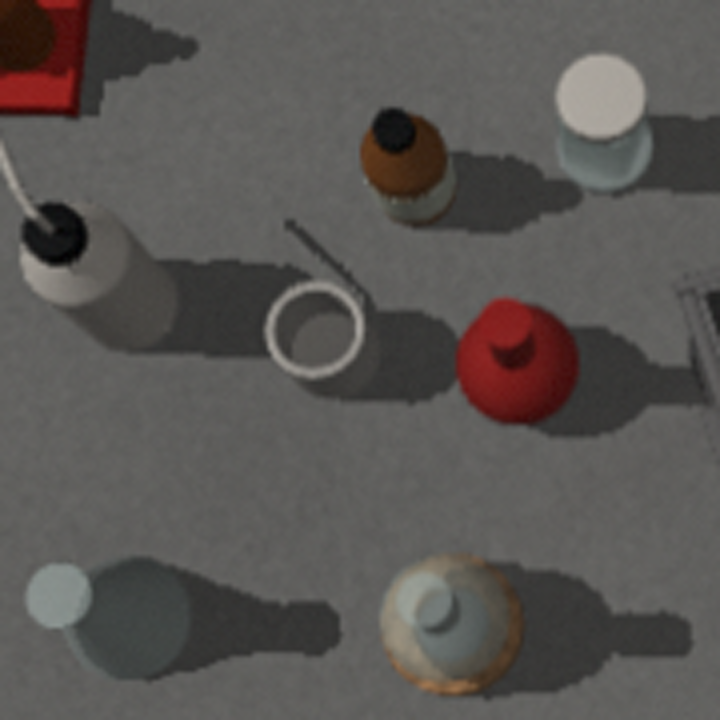

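The crop confirms it: the jar is the white open cup (crop 315,330), with a wash-bottle spout shadow behind it, and the clear flask is on orange cork (crop 450,625). Heights (63 mm rim, bulb centre 61 mm, R 39.6 mm) fit. Jar is at (0.639, 0.231), flask at (0.453, 0.157), and tote centre at (0.551, -0.200) with yaw 14°. Moving above the jar with the jaw axis at about 25° in world.

Call:
send_rows(xyz=[[-40,-8,0],[-80,-17,0],[-120,-25,0],[-160,-34,0],[-200,-42,0],[-240,-51,0],[-280,-59,0],[-320,-67,0],[-360,-76,0],[-400,-84,0],[-440,-93,0],[-480,-101,0],[-517,-109,0],[-517,-109,0],[-517,-109,0]], spin=[4,8,12,16,20,24,28,32,36,40,44,44,44,44,44], hand=1, force=50)

```text
time_s: 3.18
position: [0.6386, 0.2317, 0.4046]
tool_rot: [[-0.43, 0.903, -0.001], [0.903, 0.43, 0.0], [0.0, -0.0, -1.0]]
ft_force: [-0.1, 0.2, 0.7]
grip_width: 0.0852
```

```bash
cat >> h.py <<'E'
def to(x,y,z,jaw=None):
    """shift in tool axes (mm) to bring grasp point to world x,y,z"""
    o=env.observe();R=o["tool_rot"];g=o["position"]+R[:,2]*env.grip_point_offset
    print("t",round(o["time_s"],2),"grasp",g.round(4),"jawdeg",np.degrees(np.arctan2(R[1,1],R[0,1])).round(1),"tilt",R[2,2].round(5),"q",np.round(o["q"],0),"w",round(o["grip_width"],4),"F",np.round(o["ft_force"],1),
     "shift",((np.array([x,y,z])-g)@R*1000).round(1))
E
python3 - <<'E'
from h import *
to(.639,.231,.036)
p=get_image("wrist");save(p,"w1.png")
W=world(p,np.argwhere(np.ones((400,640)))[:,::-1]).reshape(400,640,3)
m=(np.hypot(W[...,0]-.639,W[...,1]-.231)<.05)&(abs(W[...,2]-.063)<.008)
print(cv2.minEnclosingCircle(W[m][:,:2].astype(np.float32)*1000),m.sum(),np.median(W[m],0))
m=(np.hypot(W[...,0]-.639,W[...,1]-.231)<.045)&(W[...,2]>.015)&(W[...,2]<.072)
print(cv2.minAreaRect(W[m][:,:2].astype(np.float32)*1000))
for n in ("jar",):
    for r in nets.silhouettes(p,n): print(r["confidence"],r["box"])
E
```

```text
t 3.17 grasp [0.6385 0.2317 0.2499] jawdeg 25.5 tilt -1.0 q [ 10.  36.  51.   0.  94. -15.] w 0.0852 F [-0.1  0.2  0.7] shift [ -0.9   0.3 213.9]
((640.8587646484375, 231.47621154785156), 31.894163131713867) 1013 [0.64059415 0.23162452 0.06399781]
((641.1235961914062, 231.7754669189453), (62.51408767700195, 63.212059020996094), 24.75571632385254)
0.63 [315.8, 174.6, 61.1, 67.9]
```

View pics/w1.png

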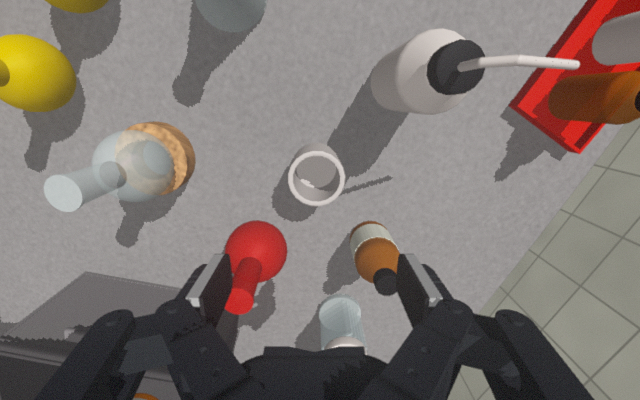

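The wrist view shows the jar at (316,178), with both finger sides free. I'll go down on it and close.

Call:
send_rows(xyz=[[-1,1,30],[-1,1,60],[-1,1,90],[-1,1,120],[-1,1,145],[-1,1,165],[-1,1,180],[-1,1,195],[-1,1,207],[-1,1,218],[-1,1,218],[-1,1,218]], spin=[0,0,0,0,0,0,0,0,0,0,0,0])

```text
time_s: 4.78
position: [0.6397, 0.2317, 0.1875]
tool_rot: [[-0.431, 0.903, 0.001], [0.903, 0.431, 0.0], [-0.0, 0.001, -1.0]]
ft_force: [0.0, -0.7, 0.1]
grip_width: 0.0853
```

Call:
send_rows(xyz=[[0,0,0],[0,0,0],[0,0,0],[0,0,0],[0,0,0],[0,0,0],[0,0,0],[0,0,0]], spin=[0,0,0,0,0,0,0,0], hand=0, force=60)

```text
time_s: 5.78
position: [0.64, 0.2318, 0.1888]
tool_rot: [[-0.431, 0.903, 0.003], [0.903, 0.431, 0.001], [-0.001, 0.003, -1.0]]
ft_force: [0.5, 0.3, 5.5]
grip_width: 0.0634
```

Call:
send_rows(xyz=[[0,0,-4],[0,0,-10],[0,0,-20],[0,0,-40],[0,0,-65],[0,0,-95],[0,0,-130],[0,0,-160],[0,0,-190],[0,0,-210],[0,0,-220],[0,0,-220]], spin=[0,0,0,0,0,0,0,0,0,0,0,0])

```text
time_s: 7.28
position: [0.6391, 0.2316, 0.4091]
tool_rot: [[-0.431, 0.903, 0.004], [0.903, 0.431, 0.001], [-0.001, 0.004, -1.0]]
ft_force: [-0.3, 0.6, -3.8]
grip_width: 0.0637
```

Run:
```python
from h import *
to(.537,-.142,.25)
p=get_image("side");save(p,"s2.png",(180,60,420,240),3)
p=get_image("wrist");save(p,"w2.png")
W=world(p,np.argwhere(np.ones((400,640)))[:,::-1]).reshape(400,640,3)
g=env.observe()["position"]
m=(np.hypot(W[...,0]-g[0],W[...,1]-g[1])<.05)&(abs(W[...,2]-.282)<.012)
print(m.sum(), W[m].mean(0) if m.any() else '', W[m].std(0) if m.any() else '')
```

```text
t 7.28 grasp [0.6397 0.2317 0.2544] jawdeg 25.5 tilt -0.99999 q [ 10.  35.  50.   0.  94. -16.] w 0.0637 F [-0.3  0.6 -3.8] shift [-293.1 -253.7    3.7]
11314 [0.63586623 0.23836723 0.28146603] [0.02529582 0.01891052 0.00607932]
```

The jar is held: width 63.7 mm, weight 3.8 N (about 0.38 kg). Its underside should be about 220 mm up, so it clears everything. Moving over the tote.

Call:
send_rows(xyz=[[-10,-9,0],[-33,-29,0],[-56,-49,0],[-80,-69,0],[-103,-89,0],[-126,-109,0],[-150,-130,0],[-173,-150,0],[-196,-170,0],[-220,-190,0],[-243,-210,0],[-266,-230,0],[-283,-245,0],[-293,-254,0],[-293,-254,0],[-293,-254,0]], spin=[0,0,0,0,0,0,0,0,0,0,0,0,0,0,0,0])

```text
time_s: 9.38
position: [0.5362, -0.1417, 0.4073]
tool_rot: [[-0.431, 0.902, 0.001], [0.902, 0.431, 0.001], [0.0, 0.002, -1.0]]
ft_force: [-0.7, 0.1, -3.8]
grip_width: 0.0633
```

Run:
```python
from h import *
to(.537,-.142,.25)
p=get_image("top")
W=world(p,np.argwhere(np.ones((400,640)))[:,::-1]).reshape(400,640,3)
p=get_image("wrist");save(p,"w3.png")
V=world(p,np.argwhere(np.ones((400,640)))[:,::-1]).reshape(400,640,3)
d=V-[.551,-.2,0]; a=np.radians(14)
tx=d[...,0]*np.cos(a)+d[...,1]*np.sin(a); ty=-d[...,0]*np.sin(a)+d[...,1]*np.cos(a)
m=(abs(tx)<.1)&(ty>-.03)&(ty<.15)&(V[...,2]<.03);print("floor",m.sum(),np.median(V[m][:,2]))
g=env.observe()["position"]
m=(np.hypot(V[...,0]-g[0],V[...,1]-g[1])<.045)&(V[...,2]>.19)&(V[...,2]<.30)
q=V[m];print("jar",len(q),q[:,2].min(),np.percentile(q[:,2],[50,90,99]))
```

```text
t 9.38 grasp [ 0.5364 -0.1416  0.2526] jawdeg 25.5 tilt -1.0 q [-27.  22.  73.   0.  84. -53.] w 0.0633 F [-0.7  0.1 -3.8] shift [-0.7  0.3  2.6]
floor 17994 0.005445103024132342
jar 23903 0.22007292884154617 [0.26831611 0.28461235 0.29701374]
```

View pics/w3.png

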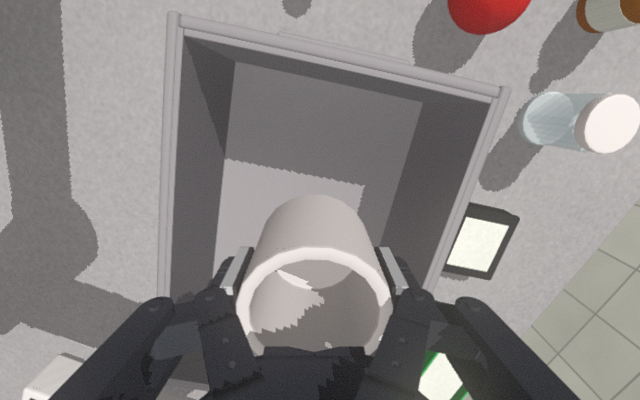

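The jar hangs level between the pads above the clear floor (floor measured at 5.4 mm, underside about 219 mm). I'll lower it until just above the floor.

Call:
send_rows(xyz=[[0,0,10],[0,0,30],[0,0,55],[0,0,80],[0,0,105],[0,0,130],[0,0,150],[0,0,168],[0,0,182],[0,0,192],[0,0,200],[0,0,205],[0,0,207],[0,0,207]], spin=[0,0,0,0,0,0,0,0,0,0,0,0,0,0])

```text
time_s: 11.22
position: [0.5366, -0.1414, 0.2005]
tool_rot: [[-0.431, 0.902, 0.002], [0.902, 0.431, 0.0], [-0.0, 0.002, -1.0]]
ft_force: [0.3, -0.3, -4.3]
grip_width: 0.0636
```

Call:
send_rows(xyz=[[0,0,1],[0,0,2],[0,0,3],[0,0,3.5],[0,0,4],[0,0,4]], spin=[0,0,0,0,0,0])

```text
time_s: 11.98
position: [0.5366, -0.1414, 0.1965]
tool_rot: [[-0.431, 0.902, 0.002], [0.902, 0.431, 0.0], [-0.0, 0.002, -1.0]]
ft_force: [-1.0, 0.2, -3.9]
grip_width: 0.0636
```

Call:
send_rows(xyz=[[0,0,0.7],[0,0,1.4],[0,0,2],[0,0,2]], spin=[0,0,0,0])

```text
time_s: 12.48
position: [0.5366, -0.1414, 0.1944]
tool_rot: [[-0.431, 0.902, 0.002], [0.902, 0.431, 0.001], [-0.0, 0.002, -1.0]]
ft_force: [-0.1, 0.5, -3.3]
grip_width: 0.0635
```

Call:
send_rows(xyz=[[0,0,0.5],[0,0,1],[0,0,1.5],[0,0,1.5]], spin=[0,0,0,0])

```text
time_s: 12.98
position: [0.5366, -0.1414, 0.1937]
tool_rot: [[-0.431, 0.902, 0.002], [0.902, 0.431, 0.0], [-0.001, 0.002, -1.0]]
ft_force: [-2.6, 0.5, 7.1]
grip_width: 0.0637
```

Contact: the force went from -3.9 to +7.1 N at the expected height. Releasing, then rising.

Call:
send_rows(xyz=[[0,0,0],[0,0,0],[0,0,0],[0,0,0],[0,0,0],[0,0,0]], spin=[0,0,0,0,0,0], hand=1)

```text
time_s: 13.72
position: [0.5366, -0.1413, 0.1937]
tool_rot: [[-0.432, 0.902, 0.002], [0.902, 0.432, 0.0], [-0.001, 0.002, -1.0]]
ft_force: [0.1, 0.2, -0.3]
grip_width: 0.0852
```

Call:
send_rows(xyz=[[0,0,-10],[0,0,-30],[0,0,-60],[0,0,-100],[0,0,-140],[0,0,-180],[0,0,-210],[0,0,-225],[0,0,-225]], spin=[0,0,0,0,0,0,0,0,0])

```text
time_s: 14.85
position: [0.5358, -0.1412, 0.4202]
tool_rot: [[-0.431, 0.902, 0.005], [0.902, 0.432, -0.001], [-0.003, 0.004, -1.0]]
ft_force: [0.5, 0.4, -2.0]
grip_width: 0.0852
```

Run:
```python
from h import *
to(.453,.157,.28)
p=get_image("wrist");save(p,"w4.png")
V=world(p,np.argwhere(np.ones((400,640)))[:,::-1]).reshape(400,640,3)
m=(np.hypot(V[...,0]-.537,V[...,1]+.1415)<.055)&(abs(V[...,2]-.069)<.009)
q=V[m];print(len(q),cv2.minEnclosingCircle(q[:,:2].astype(np.float32)*1000),q.mean(0))
A=np.c_[q[:,:2],np.ones(len(q))];print("rim plane slope",np.linalg.lstsq(A,q[:,2],rcond=None)[0])
```

```text
t 14.85 grasp [ 0.5365 -0.1414  0.2655] jawdeg 25.6 tilt -0.99999 q [-27.  22.  72.   0.  86. -53.] w 0.0852 F [ 0.5  0.4 -2. ] shift [305.2  53.4 -15.2]
942 ((536.5419311523438, -142.0832977294922), 32.03670120239258) [ 0.53652347 -0.14188718  0.06828909]
rim plane slope [-0.00179579  0.0115076   0.07088535]
```

The jar stands level at (0.5365, -0.142), rim at 68 mm, as expected. On to the flask.

Call:
send_rows(xyz=[[15,3,-5],[45,8,-15],[75,13,-15],[105,18,-15],[135,24,-15],[165,29,-15],[195,34,-15],[225,39,-15],[255,45,-15],[285,50,-15],[305,53,-15],[305,53,-15],[305,53,-15]], spin=[0,0,0,0,0,0,0,0,0,0,0,0,0])

```text
time_s: 16.52
position: [0.4519, 0.1566, 0.4336]
tool_rot: [[-0.432, 0.902, 0.002], [0.902, 0.432, -0.0], [-0.001, 0.002, -1.0]]
ft_force: [0.1, 0.3, 0.2]
grip_width: 0.0856
```

Run:
```python
from h import *
to(.453,.157,.125)
p=get_image("wrist");save(p,"w5.png")
V=world(p,np.argwhere(np.ones((400,640)))[:,::-1]).reshape(400,640,3)
m=(np.hypot(V[...,0]-.453,V[...,1]-.157)<.03)&(V[...,2]>.12)&(V[...,2]<.17)
q=V[m]
for lo,hi in((.12,.13),(.13,.14),(.14,.15),(.15,.155),(.155,.17)):
    s=q[(q[:,2]>lo)&(q[:,2]<hi)]
    if len(s)>5: print(lo,len(s),s.mean(0).round(4),cv2.minEnclosingCircle(s[:,:2].astype(np.float32)*1000))
m=(np.hypot(V[...,0]-.453,V[...,1]-.157)<.06)&(V[...,2]>.045)&(V[...,2]<.1)
q=V[m];A=np.c_[2*q,np.ones(len(q))];s=np.linalg.lstsq(A,(q**2).sum(1),rcond=None)[0];print("bulb",s[:3],np.sqrt(s[3]+s[:3]@s[:3]),m.sum())
```

```text
t 16.52 grasp [0.4522 0.1566 0.2789] jawdeg 25.6 tilt -1.0 q [  5.  13.  82.  -0.  85. -21.] w 0.0856 F [0.1 0.3 0.2] shift [  0.3   0.6 153.9]
0.12 60 [0.4473 0.1675 0.1251] ((450.99920654296875, 161.09915161132812), 13.370176315307617)
0.13 70 [0.4472 0.1674 0.1351] ((450.9296875, 160.00051879882812), 13.521451950073242)
0.14 64 [0.4472 0.1682 0.1449] ((449.45166015625, 163.20693969726562), 12.113972663879395)
0.155 937 [0.4521 0.1578 0.1602] ((452.5625, 157.35708618164062), 15.729019165039062)
bulb [0.45240007 0.15733727 0.06091638] 0.03938624342362009 2448
```

View pics/w5.png

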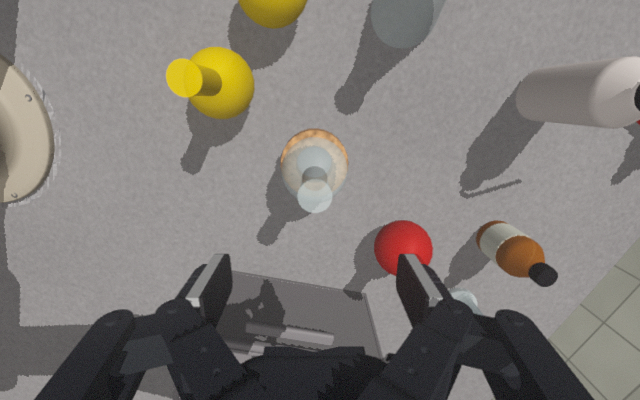

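The wrist view shows the clear flask at (315,185) on its ring, upright (lip and bulb centres agree at 0.4525, 0.1573). I'll lower over the neck and grip lightly.

Call:
send_rows(xyz=[[0.5,0.5,20],[0.5,0.5,45],[0.5,0.5,70],[0.5,0.5,95],[0.5,0.5,115],[0.5,0.5,130],[0.5,0.5,142],[0.5,0.5,149],[0.5,0.5,151],[0.5,0.5,151]], spin=[0,0,0,0,0,0,0,0,0,0])

```text
time_s: 17.82
position: [0.4527, 0.157, 0.2828]
tool_rot: [[-0.431, 0.902, 0.003], [0.902, 0.431, -0.0], [-0.002, 0.003, -1.0]]
ft_force: [-0.5, 0.1, 0.2]
grip_width: 0.0854
```

Call:
send_rows(xyz=[[0,0,0],[0,0,0],[0,0,0],[0,0,0],[0,0,0],[0,0,0],[0,0,0],[0,0,0],[0,0,0],[0,0,0]], spin=[0,0,0,0,0,0,0,0,0,0], hand=0, force=30)

```text
time_s: 19.08
position: [0.4527, 0.157, 0.2829]
tool_rot: [[-0.431, 0.902, 0.003], [0.902, 0.431, -0.0], [-0.002, 0.003, -1.0]]
ft_force: [-1.2, -0.4, 4.2]
grip_width: 0.0273
```

Run:
```python
from h import *
to(.453,.157,.28)
```

```text
t 19.07 grasp [0.4532 0.1569 0.1282] jawdeg 25.5 tilt -1.0 q [  5.  23.  96.  -0.  61. -21.] w 0.0273 F [-1.2 -0.4  4.2] shift [-1.000e-01  3.000e-01 -1.518e+02]
```

Gripped at 27.3 mm, which fits the 28 mm neck. Lifting.

Call:
send_rows(xyz=[[0,0,-2],[0,0,-6],[0,0,-12],[0,0,-20],[0,0,-35],[0,0,-55],[0,0,-80],[0,0,-105],[0,0,-130],[0,0,-150],[0,0,-165],[0,0,-172],[0,0,-175],[0,0,-175]], spin=[0,0,0,0,0,0,0,0,0,0,0,0,0,0])

```text
time_s: 20.82
position: [0.4522, 0.157, 0.4576]
tool_rot: [[-0.431, 0.902, 0.002], [0.902, 0.431, -0.0], [-0.001, 0.002, -1.0]]
ft_force: [0.1, -0.1, -1.2]
grip_width: 0.0272
```

Run:
```python
from h import *
to(.5365,-.142,.303)
g=env.observe()["position"]
for c in("side","top"):
    p=get_image(c)
    if c=="side": save(p,"s6.png",(180,80,440,300),3)
    V=world(p,np.argwhere(np.ones((400,640)))[:,::-1]).reshape(400,640,3)
    m=(np.hypot(V[...,0]-.453,V[...,1]-.157)<.06)&(V[...,2]>.18)&(V[...,2]<.27)
    q=V[m]
    if len(q)>50:
        A=np.c_[2*q,np.ones(len(q))];s=np.linalg.lstsq(A,(q**2).sum(1),rcond=None)[0];print("bulb",s[:3],np.sqrt(s[3]+s[:3]@s[:3]),m.sum())
    for r in nets.silhouettes(p,"cork_ring")[:2]: print(c,"ring",r["confidence"],r["box"],np.median(cloud(p,r["pixels"]),0))
```

```text
t 20.82 grasp [0.4526 0.157  0.3029] jawdeg 25.5 tilt -1.0 q [  5.  12.  79.  -0.  88. -21.] w 0.0272 F [ 0.1 -0.1 -1.2] shift [-3.059e+02 -5.310e+01  2.000e-01]
bulb [0.45043763 0.15985836 0.23601971] 0.03898920761099825 689
side ring 0.75 [262.9, 213.4, 35.2, 27.1] [0.44721703 0.15255527 0.02635944]
bulb [0.44462653 0.16228227 0.2401254 ] 0.029651232286712723 77
```

View pics/s6.png

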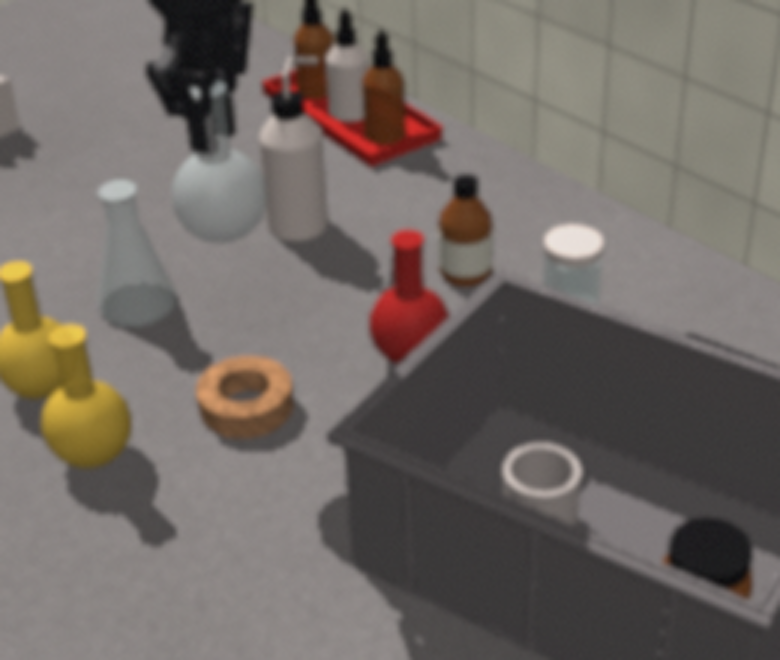

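The flask hangs upright from the neck (crop 215,190), the ring stayed put (245,390), and the jar stands in the tote (540,480). Carrying the flask over the jar.

Call:
send_rows(xyz=[[-6,-1,0],[-20,-4,0],[-42,-7,0],[-67,-12,0],[-92,-16,0],[-117,-20,0],[-142,-25,0],[-167,-29,0],[-192,-33,0],[-217,-38,0],[-242,-42,0],[-265,-46,0],[-284,-49,0],[-297,-52,0],[-304,-53,0],[-306,-53,0],[-306,-53,0],[-306,-53,0]], spin=[0,0,0,0,0,0,0,0,0,0,0,0,0,0,0,0,0,0])

```text
time_s: 23.28
position: [0.5362, -0.1415, 0.458]
tool_rot: [[-0.432, 0.902, 0.002], [0.902, 0.432, -0.0], [-0.001, 0.002, -1.0]]
ft_force: [0.2, -0.0, -1.6]
grip_width: 0.0271
```

Run:
```python
from h import *
to(.5365,-.1417,.168)
for c in("side","top","wrist"):
    p=get_image(c)
    V=world(p,np.argwhere(np.ones((400,640)))[:,::-1]).reshape(400,640,3)
    m=(np.hypot(V[...,0]-.5365,V[...,1]+.142)<.06)&(V[...,2]>.18)&(V[...,2]<.27)
    q=V[m]
    if len(q)>50:
        A=np.c_[2*q,np.ones(len(q))];s=np.linalg.lstsq(A,(q**2).sum(1),rcond=None)[0];print(c,"bulb",s[:3],np.sqrt(s[3]+s[:3]@s[:3]),m.sum())
    m=(np.hypot(V[...,0]-.5365,V[...,1]+.142)<.05)&(abs(V[...,2]-.069)<.009)
    if m.sum()>20: print(c,"jar",m.sum(),cv2.minEnclosingCircle(V[m][:,:2].astype(np.float32)*1000))
```

```text
t 23.27 grasp [ 0.5366 -0.1415  0.3033] jawdeg 25.6 tilt -1.0 q [-27.  20.  68.   0.  92. -53.] w 0.0271 F [ 0.2 -0.  -1.6] shift [ 1.000e-01 -4.000e-01  1.353e+02]
side bulb [ 0.53504273 -0.1385902   0.23551846] 0.03914947160014368 860
side jar 233 ((535.6445922851562, -140.23544311523438), 33.235694885253906)
wrist bulb [ 0.53607425 -0.14127905  0.23521918] 0.03966110666064328 6086
wrist jar 378 ((535.5256958007812, -139.01461791992188), 31.24005126953125)
```

Bulb and jar are aligned within about 2 mm. Bulb underside is at 195 mm and seat at 60 mm, so contact is expected after about 135 mm.

Call:
send_rows(xyz=[[0,0,5],[0,0,15],[0,0,30],[0,0,47],[0,0,64],[0,0,80],[0,0,95],[0,0,107],[0,0,117],[0,0,124],[0,0,128],[0,0,130],[0,0,130]], spin=[0,0,0,0,0,0,0,0,0,0,0,0,0])

```text
time_s: 25.05
position: [0.5366, -0.1417, 0.328]
tool_rot: [[-0.431, 0.902, 0.003], [0.902, 0.431, -0.001], [-0.002, 0.002, -1.0]]
ft_force: [-0.5, 0.6, -0.8]
grip_width: 0.0274
```

Call:
send_rows(xyz=[[0,0,0.7],[0,0,1.4],[0,0,2],[0,0,2.5],[0,0,3],[0,0,3]], spin=[0,0,0,0,0,0])

```text
time_s: 25.8
position: [0.5366, -0.1417, 0.325]
tool_rot: [[-0.431, 0.902, 0.003], [0.902, 0.431, -0.0], [-0.001, 0.002, -1.0]]
ft_force: [-0.7, 0.1, -0.8]
grip_width: 0.0277
```

Call:
send_rows(xyz=[[0,0,0.4],[0,0,0.8],[0,0,1.2],[0,0,1.2]], spin=[0,0,0,0])

```text
time_s: 26.3
position: [0.5366, -0.1417, 0.3239]
tool_rot: [[-0.431, 0.902, 0.003], [0.902, 0.431, -0.001], [-0.002, 0.002, -1.0]]
ft_force: [-0.4, 0.3, 0.2]
grip_width: 0.0273
```

Call:
send_rows(xyz=[[0,0,0.3],[0,0,0.6],[0,0,0.9],[0,0,0.9]], spin=[0,0,0,0])

```text
time_s: 26.8
position: [0.5367, -0.1418, 0.3234]
tool_rot: [[-0.431, 0.902, 0.003], [0.902, 0.431, -0.001], [-0.002, 0.003, -1.0]]
ft_force: [-0.7, -1.1, 5.2]
grip_width: 0.0274
```

Contact at the predicted height (+5.2 N). Releasing and rising.

Call:
send_rows(xyz=[[0,0,0],[0,0,0],[0,0,0],[0,0,0],[0,0,0],[0,0,0],[0,0,0],[0,0,0]], spin=[0,0,0,0,0,0,0,0], hand=1)

```text
time_s: 27.8
position: [0.5367, -0.1418, 0.3233]
tool_rot: [[-0.431, 0.902, 0.003], [0.902, 0.431, -0.001], [-0.002, 0.003, -1.0]]
ft_force: [-0.8, 1.0, -0.2]
grip_width: 0.0856
```

Call:
send_rows(xyz=[[0,0,-5],[0,0,-15],[0,0,-30],[0,0,-50],[0,0,-75],[0,0,-100],[0,0,-120],[0,0,-130],[0,0,-130]], spin=[0,0,0,0,0,0,0,0,0])

```text
time_s: 28.92
position: [0.5361, -0.1416, 0.454]
tool_rot: [[-0.431, 0.902, 0.005], [0.902, 0.431, -0.002], [-0.003, 0.003, -1.0]]
ft_force: [-0.8, -0.3, -0.1]
grip_width: 0.0852
```

Run:
```python
from h import *
to(.5365,-.1417,.168)
for c in("side","wrist"):
    p=get_image(c)
    if c=="side": save(p,"s7.png",(280,150,480,320),3.5)
    V=world(p,np.argwhere(np.ones((400,640)))[:,::-1]).reshape(400,640,3)
    h=np.hypot(V[...,0]-.5365,V[...,1]+.142)
    m=(h<.06)&(V[...,2]>.08)&(V[...,2]<.137); q=V[m]
    A=np.c_[2*q,np.ones(len(q))];s=np.linalg.lstsq(A,(q**2).sum(1),rcond=None)[0];print(c,"bulb",s[:3],np.sqrt(s[3]+s[:3]@s[:3]),m.sum())
    m=(h<.04)&(V[...,2]>.194)&(V[...,2]<.206);print(c,"lip",m.sum(),V[m].mean(0))
```

```text
t 28.93 grasp [ 0.5368 -0.1418  0.2993] jawdeg 25.6 tilt -0.99999 q [-27.  21.  68.   0.  91. -53.] w 0.0852 F [-0.8 -0.3 -0.1] shift [  0.7  -0.6 131.3]
side bulb [ 0.53576456 -0.13943414  0.10116977] 0.03894423280948078 741
side lip 107 [ 0.53521216 -0.14172722  0.19952334]
wrist bulb [ 0.53691887 -0.14221279  0.10061308] 0.03958495616746575 2628
wrist lip 1074 [ 0.53728079 -0.14260646  0.20025937]
```

View pics/s7.png

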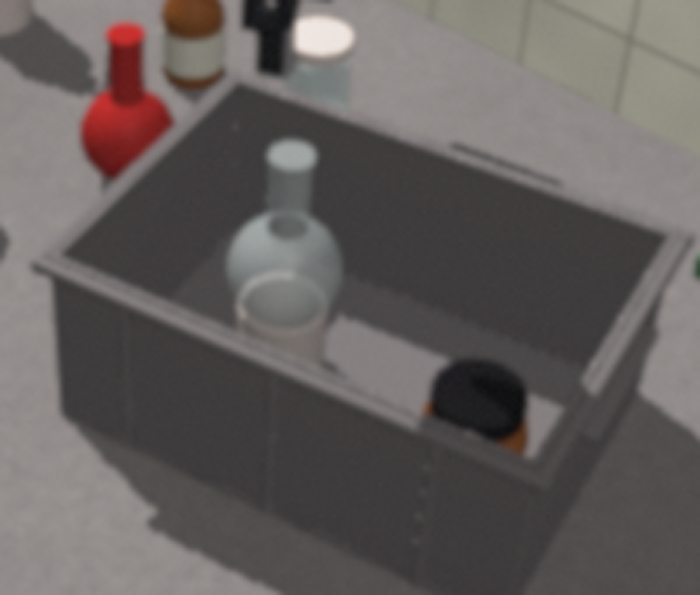

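The picture shows the flask upright in the jar (crop 285,250) and the screw jar untouched (475,410). The bulb centre is at 101 mm, as expected. Handing in.

```bash
python3 -c "
from h import *
print(env.close_job(), env.observe()['time_s'])"
```

```text
the job is handed in; nothing more can be done
the job is handed in; nothing more can be done
```

The porcelain jar stands upright on the clear part of the tote's floor, and the clear flask rests in its mouth with the neck upright. I handed the job in at about 29 s of the 64 s allowed; no verdict was reported.

- **Jar:** after release its rim read level at 68 mm (69 mm expected), centred at about (0.5365, -0.142). It touched down at about 11 N. I did not re-measure it once the flask was in.
- **Flask:** after release the wrist camera put the bulb centre at (0.537, -0.142, 0.101), which means its lowest point is about 56 mm above the jar's underside. The lip sits directly above the bulb to within 1 mm. It touched down at about 6 N.
- **Robot:** the gripper is open about 100 mm above the flask, touching nothing.
- **Bystanders:** those visible in the side views looked unmoved, but I did not re-measure their positions at the end. The cork ring stayed in place when the flask was lifted.
- **Disagreement:** the side camera put the bulb about 3 mm away from the wrist camera's position. It showed the same offset earlier, and 3 mm is well inside the 16 mm allowed.
- **Bench contact:** while gripping the jar on the bench I read a brief 5.5 N upward force, probably the fingertips touching the bench.

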